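# Find the balanced rotor on the knife edge

## Robot

A 6-joint arm with a two-finger parallel gripper is mounted at the origin on the work surface. World frame = base frame: x ahead of the robot, y to its left, z up, the work surface at z = 0. Lengths are in m, angles in rad, forces in N, time in s.
With the tool pointing down it reaches from about 0.375 to 0.9 m from the base axis. Payload 3.1 kg.
Tool frame: the origin (TCP) lies on the front face of the gripper's body, between the roots of the fingers; the fingertips stand 73 mm ahead of it and the grasp point (between the pads) lies 54 mm ahead of it (manip.tips_ahead is the distance from the TCP to the fingertips, in m); z points along the fingers, y is the line along which they close (so a half turn about z gives the same grasp; the last joint's range is limited). The gripper opens to 85 mm and grips with 20 to 120 N. Pads are 22 mm wide; open, the fingers measure 114 mm over their backs; the gripper's body (76 mm by 85 mm) begins 54 mm behind the grasp point. The pads swing forward as they close: fully open they stand 13 mm farther back than shut.
Start: joints at [-0.178, 0.527, 1.433, -0, 1.181, -0.178], TCP at [0.625, 0, 0.304] pointing down, gripper open.
Joint ranges: [-3.08, 3.08], [-0.75, 2.2], [0.22, 2.44], [-1.43, 4.57], [0, 2.65], [-2.85, 2.85]. Speed limits (rad/s): [2.79, 2.79, 3.14, 3.14, 3.14, 3.14].

## Interface

Orientations are given as a unit quaternion [x, y, z, w].
In Python, from station import sense, eyes, workorder, manip gives the robot as it stands.
- The arm moves only by the shell command python3 -m inch 'ROWS' [OPENING] [FORCE]. ROWS is JSON, a list of rows, each an object of numbers: "dx", "dy", "dz": the shift along the tool's x, y, z in cm; "wx", "wy", "wz": the turn, a rotation vector about the tool's x, y, z in degrees. In form: [{"dx": .., "dy": .., "dz": .., "wx": .., "wy": .., "wz": ..}, ...]. A call has 1 to 10 rows; each row shifts and turns the commanded pose from where the row before left it, along the tool's axes as they then stand; what a row does not reach is not made up. A row lasts 1/8 s, in which the tool goes at most 62.5 mm and 10.7 degrees, less where a joint would pass 70% of its speed; a pose out of reach is approached as far as the arm can. A call with a gripper value outside its range is refused whole. OPENING is the opening, from 0 (shut) to 1 (fully open), set as the call begins (- or left out, the last holds). The fingers move at their own pace and stop on an object; FORCE is the grip in N (left out, the last holds). Time passes only in rows, so rows that do not move let the fingers close. It gives the time, the measured TCP pose, the force, the opening and the grip force at its end, in the units of the state.
- sense(): the state, without advancing time (a new reading comes with each control period).
- eyes.snapshot(name): name is "scene" or "side" or "wrist"; returns the picture (420x560x3 uint8, red, green, blue); there is no depth.
- eyes.camera_params(name): a dict with "fx", "fy", "cx", "cy" (pixels), "rvec" (rotation vector, rad) and "tvec" (3), from world to camera coordinates, as OpenCV has them. Camera axes: x right, y down, z forward; pixel columns grow to the right and rows downward; lengths in m; the calibration is good to about 2 mm. A picture is of the moment at which its call begins: read the wrist's pose just before it. camera_params takes no time and is no camera call; for the wrist camera it gives the pose at the moment of the call.
- workorder.sign_off(): hands the job in; it is judged then, once.
The state is a dict: "t": time; "q": joint angles; "qd": joint speeds; "tau": joint torques, N m; "tcp_pos": TCP position; "tool_rot": TCP orientation; "force": force on the tool from outside, world axes, zero at the start; "ft_torque": the same for the moment, N m; "finger_gap": opening from 0.0 (shut) to 1.0 (fully open); "gripper_force": force on a finger pad.
Only numpy, scipy, OpenCV 4.12 (cv2) and the standard library are available. Lean on these libraries where they do the work, as an engineer would, in place of code of your own. Each camera call takes 0.05 s, during which the arm holds its last target. There are 200 camera calls.

## Task

Three look-alike two-cup centrifuge rotors stand on the bench, and only one of them is balanced. Try them on the knife-edge stand: leave the one that stays level sitting there by its notch, bar square across the edge, and gently put the two that dip at one end into the grey reject tray, both standing on its floor. Do not disturb the other things on the bench.

Things in the scene. Friction and masses are not known exactly. Their poses are not given: they have to be found in the camera images.
- rotor_a: rotor: flat bare-aluminium bar 190 mm long (x axis), 32 wide (y), 12 thick; under it 65 mm either side of the middle hangs a closed cup (47 across, 46 deep), over each cup a black cap. Origin: middle, level with the cups' bottoms, z up; bar underside 44, bar top 56, cap tops 63 mm above it. Bar is bare for 40 mm either side of the middle: grip there across its width. 0.40 to 0.54 kg.
- rotor_b: rotor exactly like rotor_a in size and look. Rotors start standing on their cups on the bench, bars within 0.2 rad of world x, middles of neighbours 85 mm or more apart. Two of the three hide an end about 55 g heavier (or lighter) than the other, either end; which two differs from start to start and cannot be seen.
- rotor_c: rotor exactly like rotor_a in size and look; any of the three may be the balanced one
- rotor_a_notch (a point): apex of the V notch under the middle of rotor_a's bar, 44 mm above its origin; the notch runs across the bar, opens downward at 90 degrees and is about 10 mm deep, so it centres itself on the edge
- rotor_b_notch (a point): apex of the V notch under the middle of rotor_b's bar, 44 mm above its origin; the notch runs across the bar, opens downward at 90 degrees and is about 10 mm deep, so it centres itself on the edge
- rotor_c_notch (a point): apex of the V notch under the middle of rotor_c's bar, 44 mm above its origin; the notch runs across the bar, opens downward at 90 degrees and is about 10 mm deep, so it centres itself on the edge
- stand: fixed balancing stand: steel base plate 210 (x) by 90 (y) by 12 mm; in its middle a post 18 by 26 mm, 52 mm high, and on it an upright blade 3 mm thick and 26 mm wide (along y) whose top is the knife edge, 75 mm above the bench. Origin: centre of the underside. The edge runs along its y axis, so a rotor's bar lies along its x axis. z up.
- edge (a point): middle of the knife edge, axes as the stand's, 75 mm above the bench. A rotor hung level by its notch has its origin 31 mm above the bench, 44 mm below the edge. Let go, a balanced rotor rocks and settles within 0.08 rad of level in about 2 s; an off-balance one dips within 1 s until a cup rests on the base plate, about 0.25 rad from level, its notch still on the edge.
- tray: fixed open reject tray of grey plastic, 250 (x) by 190 (y) mm outside, walls 5 mm thick and 18 mm high, floor 5 mm thick. Origin: centre of the underside. Two rotors fit side by side with their bars along its x axis, middles about 42 mm to either side of the centre line
- reagent: bystander: amber bottle 60 mm across, 120 mm tall; origin at the centre of its underside
- objective: bystander: steel microscope objective standing up, 40 mm across, 56 mm tall; origin at the centre of its underside
- slide_box: bystander: flat blue box 90 by 170 by 35 mm; origin at the centre of its underside
- jar: bystander: small glass jar with a white cap, 52 mm across, 60 mm tall; origin at the centre of its underside
- beaker: bystander: clear beaker 64 mm across, 75 mm tall; origin at the centre of its underside
- driver: bystander: screwdriver lying on the bench beyond the tray, some 200 mm long; origin on its length

How it is judged:
By the outcome, as a careful person would: the job done as asked, in the order asked, and still so for the second after the job is handed in, with the robot touching nothing.
It also fails if it takes over 72 s, if anything falls off the work surface, if the arm or the gripper's body presses on something with over 40 N, if the wrist force passes 120 N, or if a joint passes its speed limit or range.

## Working session

There is one attempt and no reset: what is moved stays moved. The work goes in short steps, Python scripts to look and compute and a shell command to move; the robot and the scene stay as the last step left them, time stands still between calls to the robot, and variables do not carry over. Pictures are saved under pics/ and viewed, at most 10 in all, crops included, and the job is handed in when it is done.

```bash
mkdir -p pics; ls; cat > h.py <<'E'
import numpy as np, cv2
from station import sense, eyes, workorder, manip
from scipy.spatial.transform import Rotation as R
def snap(name,fn=None):
    im=eyes.snapshot(name)
    if fn: cv2.imwrite('pics/'+fn,im[:,:,::-1])
    return im
def K(p): return np.array([[p['fx'],0,p['cx']],[0,p['fy'],p['cy']],[0,0,1.]])
def w(p,u,v,z):
    Rm=R.from_rotvec(np.ravel(p['rvec'])).as_matrix(); t=np.ravel(p['tvec'])
    c=-Rm.T@t; d=Rm.T@np.linalg.inv(K(p))@[u,v,1]
    return c+d*(z-c[2])/d[2]
def px(p,X):
    return cv2.projectPoints(np.array(X,float).reshape(-1,1,3),np.ravel(p['rvec']),np.ravel(p['tvec']),K(p),None)[0].reshape(-1,2)
E
python3 - <<'E'
from h import *
s=sense();print(s)
a=snap('scene','s0.png');b=snap('side','d0.png');c=snap('wrist','w0.png')
for n in('scene','side','wrist'):print(eyes.camera_params(n))
E
```

```text
pics
{'t': 0.0, 'q': array([-1.78509248e-01,  5.28480815e-01,  1.43390916e+00, -8.18586982e-06,
        1.18137143e+00, -1.78503878e-01]), 'qd': array([-7.76136793e-04, -3.68469024e-05, -1.27220619e-03,  8.09802678e-04,
       -1.62274837e-03,  1.71318024e-04]), 'tau': array([ 2.50220628e-04, -4.42344439e+01, -1.78024775e+01, -2.06930472e-04,
        8.36740597e-03,  2.24214921e-05]), 'tcp_pos': array([6.24442455e-01, 1.22557000e-04, 3.02922253e-01]), 'tool_rot': array([ 7.07107162e-01,  7.07105568e-01, -6.21548544e-04, -8.88577138e-04]), 'force': array([ 0.70537882, -0.26300453, -0.26702333]), 'ft_torque': array([-0.04921542,  0.00685474, -0.02832848]), 'gripper_force': 0.0, 'finger_gap': 1.0006736146454247}
{'fx': 529.7733486051216, 'fy': 529.7733486051216, 'cx': 278.1663280994275, 'cy': 210.0097003312695, 'rvec': array([ 2.1394624 ,  0.86737212, -0.40026679]), 'tvec': array([-0.45223758, -0.19652639,  1.48011897])}
{'fx': 406.6368846381683, 'fy': 406.6368846381683, 'cx': 273.96218327241513, 'cy': 206.85563616363308, 'rvec': array([ 2.32183226, -0.71207401,  0.25238884]), 'tvec': array([-0.45007559,  0.32245021,  0.71120412])}
{'fx': 333.90673621569795, 'fy': 333.90673621569795, 'cx': 280.30825802931366, 'cy': 205.42279123238862, 'rvec': array([-2.87404100e+00, -5.98421269e-04,  2.07234532e-03]), 'tvec': array([-0.62279973, -0.03377826,  0.37941732])}
```

View pics/s0.png

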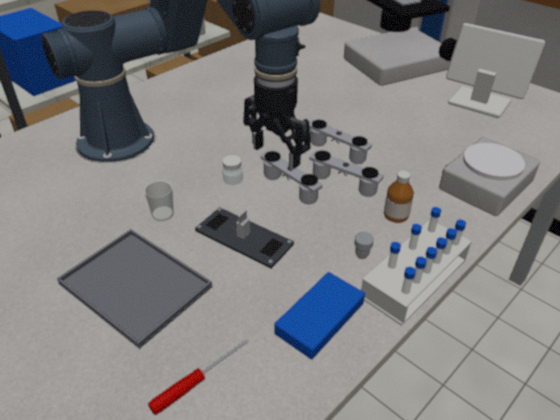

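View pics/d0.png

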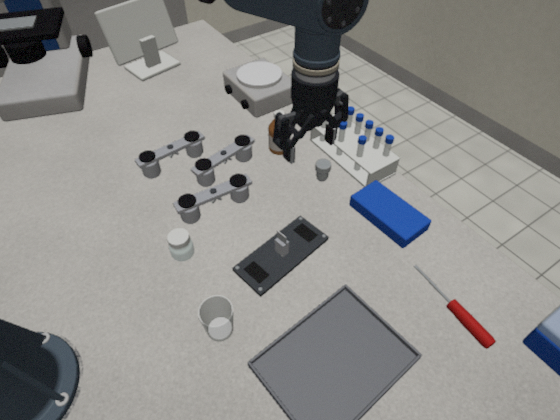

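```bash
python3 - <<'E'
from h import *
np.set_printoptions(precision=4,suppress=True)
S=eyes.camera_params('scene');D=eyes.camera_params('side')
for n,p,l in(('side',D,[((147,157),(192,135)),((203,165),(242,141)),((187,201),(238,181))]),('scene',S,[((319,125),(361,142)),((323,157),(370,174)),((272,158),(309,182))])):
  for a,b in l:
    A=w(p,*a,.063);B=w(p,*b,.063);d=A-B if A[0]>B[0] else B-A
    print(n,A,B,'mid',(A+B)/2,'len',np.linalg.norm(d),'yaw',np.arctan2(d[1],d[0]))
for n,p,l in(('side',D,[(234,267),(262,292),(328,238),(301,217)]),('scene',S,[(196,233),(221,210),(293,240),(271,263)])):
  print(n,'plate',*[w(p,u,v,.012) for u,v in l])
for n,p,l in(('side',D,[(345,288),(420,355),(250,362)]),('scene',S,[(131,233),(210,284),(140,336),(60,283)])):
  print(n,'tray',*[w(p,u,v,.018) for u,v in l])
for n,p,q,z in(('side jar',D,(178,236),.06),('beaker',D,(217,308),.075),('obj',D,(323,164),.056),('scene beaker',S,(160,190),.075),('jar',S,(232,162),.06),('bottle',S,(403,178),.12),('obj',S,(364,240),.056)):print(n,w(p,*q,z))
E
```

```text
side [0.4108 0.3779 0.063 ] [0.5435 0.393  0.063 ] mid [0.4772 0.3854 0.063 ] len 0.13359003650124052 yaw 0.1126523898046607
side [0.5135 0.2707 0.063 ] [0.64   0.2955 0.063 ] mid [0.5768 0.2831 0.063 ] len 0.1289108363452671 yaw 0.19359729693117578
side [0.4282 0.1833 0.063 ] [0.5562 0.1732 0.063 ] mid [0.4922 0.1783 0.063 ] len 0.12838286197052678 yaw -0.07884014024640718
scene [0.4209 0.3728 0.063 ] [0.5522 0.385  0.063 ] mid [0.4865 0.3789 0.063 ] len 0.13190294094547111 yaw 0.09222624962182194
scene [0.526  0.2659 0.063 ] [0.6514 0.2897 0.063 ] mid [0.5887 0.2778 0.063 ] len 0.12763347797758648 yaw 0.1877339476809033
scene [0.4389 0.1753 0.063 ] [0.5686 0.166  0.063 ] mid [0.5037 0.1706 0.063 ] len 0.13009511903691212 yaw -0.0715135577806709
side plate [0.4406 0.0011 0.012 ] [ 0.4573 -0.0828  0.012 ] [ 0.6531 -0.051   0.012 ] [0.6399 0.0328 0.012 ]
scene plate [ 0.4697 -0.0955  0.012 ] [ 0.4501 -0.0052  0.012 ] [0.6388 0.0374 0.012 ] [ 0.653  -0.0451  0.012 ]
side tray [ 0.5986 -0.1722  0.018 ] [ 0.6202 -0.3514  0.018 ] [ 0.3623 -0.1919  0.018 ]
scene tray [ 0.3728 -0.1986  0.018 ] [ 0.6108 -0.1742  0.018 ] [ 0.6155 -0.3427  0.018 ] [ 0.3952 -0.3798  0.018 ]
side jar [0.3693 0.1054 0.06  ]
beaker [ 0.3554 -0.0964  0.075 ]
obj [0.7634 0.1115 0.056 ]
scene beaker [ 0.3589 -0.1006  0.075 ]
jar [0.3777 0.0981 0.06  ]
bottle [0.7531 0.2609 0.12  ]
obj [0.7745 0.1049 0.056 ]
```

View pics/w0.png

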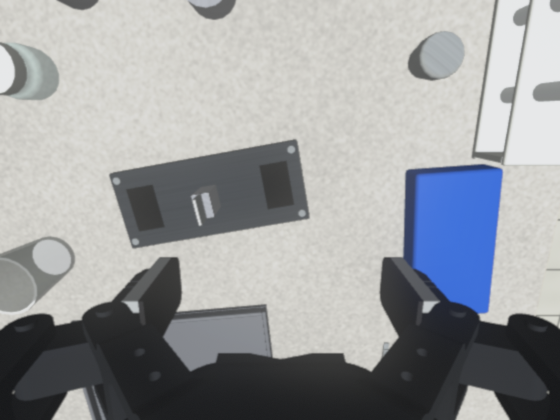

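The wrist view shows the stand plate with corners at (111,173), (297,140), (308,217) and (134,247). The blade top is a white line from (194,196) to (201,225).

```bash
cat > st.py <<'E'
from h import *
np.set_printoptions(precision=4,suppress=True)
W=eyes.camera_params('wrist')
print('plate',*[w(W,u,v,.012)[:2] for u,v in[(111,173),(297,140),(308,217),(134,247)]])
print('blade',*[w(W,u,v,.075)[:2] for u,v in[(194,196),(201,225)]])
s=sense();Rt=R.from_quat(s['tool_rot']).as_matrix();Rm=R.from_rotvec(np.ravel(W['rvec'])).as_matrix()
c=-Rm.T@np.ravel(W['tvec']);print('cam in tool',Rt.T@(c-s['tcp_pos']),Rt.T@Rm.T)
E
python3 st.py
# go toward rotor 3 (~0.498,0.175), turn +90: heading first
python3 -m inch '[{"dx":2.5,"dy":-2,"wz":10},{"dx":2.0,"dy":-2,"wz":10}]'
```

```text
plate [0.4373 0.0054] [0.6406 0.041 ] [ 0.6542 -0.0449] [ 0.4525 -0.0817]
blade [ 0.5434 -0.0051] [ 0.5481 -0.0333]
cam in tool [ 0.0678 -0.0013 -0.0708] [[ 0.0002 -0.9643 -0.2647]
 [ 1.      0.0002  0.0002]
 [-0.0002 -0.2647  0.9643]]invalid input at $[0]: expected keys dx, dy, dz, wx, wy, wz
```

```bash

python3 -m inch '[{"dx":2.9,"dy":-2.1,"dz":0,"wx":0,"wy":0,"wz":0},{"dx":2.9,"dy":-2.1,"dz":0,"wx":0,"wy":0,"wz":0},{"dx":2.9,"dy":-2.1,"dz":0,"wx":0,"wy":0,"wz":0},{"dx":2.9,"dy":-2.1,"dz":0,"wx":0,"wy":0,"wz":0},{"dx":2.9,"dy":-2.1,"dz":0,"wx":0,"wy":0,"wz":0},{"dx":2.9,"dy":-2.1,"dz":0,"wx":0,"wy":0,"wz":0}]'
python3 -m inch '[{"dx":0,"dy":0,"dz":0,"wx":0,"wy":0,"wz":10.4},{"dx":0,"dy":0,"dz":0,"wx":0,"wy":0,"wz":10.4},{"dx":0,"dy":0,"dz":0,"wx":0,"wy":0,"wz":10.4},{"dx":0,"dy":0,"dz":0,"wx":0,"wy":0,"wz":10.4},{"dx":0,"dy":0,"dz":0,"wx":0,"wy":0,"wz":10.4},{"dx":0,"dy":0,"dz":0,"wx":0,"wy":0,"wz":10.4},{"dx":0,"dy":0,"dz":0,"wx":0,"wy":0,"wz":10.4},{"dx":0,"dy":0,"dz":0,"wx":0,"wy":0,"wz":10.4},{"dx":0,"dy":0,"dz":0,"wx":0,"wy":0,"wz":10.4},{"dx":0,"dy":0,"dz":0,"wx":0,"wy":0,"wz":0}]'
cat > tool.py <<'E'
from h import *
import sys
np.set_printoptions(precision=4,suppress=True)
def cmd(x,y,zt,yaw):
    """needed tool-axis shift (cm) and turn (deg), tool x along world yaw"""
    s=sense();Rt=R.from_quat(s['tool_rot'])
    G=R.from_matrix(R.from_euler('z',yaw).as_matrix()@np.diag([1,-1,-1]))
    print('t',s['t'],'tcp',s['tcp_pos'],'yaw',np.arctan2(*Rt.as_matrix()[[1,0],0]))
    print('shift cm',Rt.as_matrix().T@(np.array([x,y,zt])-s['tcp_pos'])*100,'turn',np.degrees((Rt.inv()*G).as_rotvec()))
if __name__=='__main__': cmd(*map(float,sys.argv[1:5]))
E
python3 -c "
from h import *
s=sense();p=eyes.camera_params('wrist');snap('wrist','w1.png');np.save('p1.npy',p,allow_pickle=True)"
```

```text
t: 0.9
tcp_pos: [0.4981, 0.1749, 0.3037]
tool_rot: [0.707, 0.707, -0.0, -0.0]
force: [-0.0, -0.8, -0.4]
finger_gap: 1.001
gripper_force: 0.0
t: 2.15
tcp_pos: [0.4988, 0.174, 0.3037]
tool_rot: [1.0, -0.03, -0.0, 0.0]
force: [0.0, 0.3, 0.1]
finger_gap: 1.002
gripper_force: 0.0
```

View pics/w1.png

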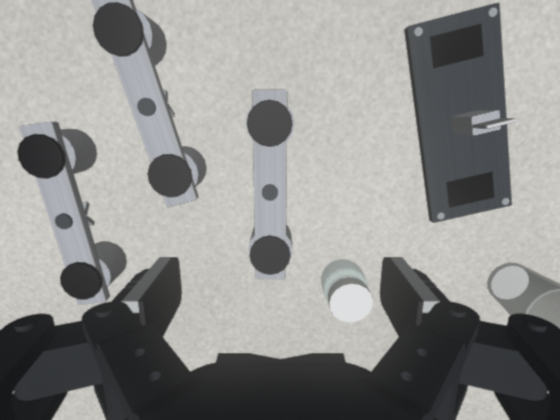

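All three rotors are in view. R3 has caps at (270,123) and (270,255), R2 at (120,28) and (171,176), and R1 at (41,156) and (81,280). The middle dots are at (270,192), (146,106) and (64,221).

```bash
python3 - <<'E'
from h import *
from tool import cmd
W=eyes.camera_params('wrist')
for n,a,b,m in(('R3',(270,123),(270,255),(270,192)),('R2',(120,28),(171,176),(146,106)),('R1',(41,156),(81,280),(64,221))):
    A=w(W,*a,.063);B=w(W,*b,.063);d=A-B
    print(n,(A+B)[:2]/2,'len',np.linalg.norm(d),'yaw',np.arctan2(d[1],d[0]),'dot',w(W,*m,.056)[:2])
    if n=='R3':cmd(*w(W,*m,.056)[:2],.108,np.arctan2(d[1],d[0]))
print('blade',w(W,472,124,.075),w(W,515,121,.075))
E
```

```text
R3 [0.4923 0.185 ] len 0.12927212501175595 yaw -0.06767836761370197 dot [0.4912 0.1853]
t 2.2 tcp [0.4988 0.174  0.3037] yaw -0.059745682401725654
shift cm [-0.8191 -1.0816 19.5731] turn [0.0048 0.0275 0.4545]
R2 [0.5779 0.2895] len 0.13048899594487193 yaw 0.18892836231938848 dot [0.5784 0.293 ]
R1 [0.4757 0.3903] len 0.12843606273787703 yaw 0.07371313966888086 dot [0.4738 0.3933]
blade [0.5458 0.0045 0.075 ] [ 0.5461 -0.0326  0.075 ]
```

```bash

python3 -m inch '[{"dx":-0.8,"dy":-1.1,"dz":4,"wx":0,"wy":0,"wz":0.4},{"dx":0,"dy":0,"dz":5,"wx":0,"wy":0,"wz":0},{"dx":0,"dy":0,"dz":5,"wx":0,"wy":0,"wz":0},{"dx":0,"dy":0,"dz":3.6,"wx":0,"wy":0,"wz":0},{"dx":0,"dy":0,"dz":1.7,"wx":0,"wy":0,"wz":0},{"dx":0,"dy":0,"dz":0.85,"wx":0,"wy":0,"wz":0},{"dx":0,"dy":0,"dz":0,"wx":0,"wy":0,"wz":0}]'
python3 -m inch '[{"dx":0,"dy":0,"dz":0,"wx":0,"wy":0,"wz":0},{"dx":0,"dy":0,"dz":0,"wx":0,"wy":0,"wz":0},{"dx":0,"dy":0,"dz":0,"wx":0,"wy":0,"wz":0},{"dx":0,"dy":0,"dz":0,"wx":0,"wy":0,"wz":0},{"dx":0,"dy":0,"dz":0,"wx":0,"wy":0,"wz":0},{"dx":0,"dy":0,"dz":0,"wx":0,"wy":0,"wz":0}]' 0 60
```

```text
t: 3.08
tcp_pos: [0.4921, 0.1856, 0.1028]
tool_rot: [0.999, -0.035, 0.0, -0.0]
force: [0.9, 0.7, 0.6]
finger_gap: 1.004
gripper_force: 0.0
t: 3.82
tcp_pos: [0.4919, 0.1854, 0.1032]
tool_rot: [0.999, -0.035, 0.001, 0.0]
force: [-0.7, -0.2, 4.7]
finger_gap: 0.361
gripper_force: 59.2
```

```bash

python3 -m inch '[{"dx":0,"dy":0,"dz":-1.5,"wx":0,"wy":0,"wz":0},{"dx":0,"dy":0,"dz":-3.5,"wx":0,"wy":0,"wz":0},{"dx":0,"dy":0,"dz":-3,"wx":0,"wy":0,"wz":0},{"dx":0,"dy":0,"dz":0,"wx":0,"wy":0,"wz":0},{"dx":0,"dy":0,"dz":0,"wx":0,"wy":0,"wz":0}]'
python3 - <<'E'
from h import *
from tool import cmd
s=sense();print(s['force'],s['ft_torque'],s['tool_rot'],s['finger_gap'])
cmd(.546,-.0195,.18,.175)
E
```

```text
t: 4.45
tcp_pos: [0.4907, 0.1854, 0.1817]
tool_rot: [0.999, -0.035, -0.001, 0.0]
force: [0.1, 0.8, -6.2]
finger_gap: 0.364
gripper_force: 60.8
[ 0.0814  0.7968 -6.1988] [-0.016   0.0793  0.0235] [ 0.9994 -0.0349 -0.001   0.0002] 0.3636506273494663
t 4.45 tcp [0.4907 0.1854 0.1817] yaw -0.06983070702544932
shift cm [ 6.9429 20.054   0.1617] turn [  0.009    0.121  -14.0277]
```

```bash

python3 -m inch '[{"dx":0.7,"dy":2,"dz":0,"wx":0,"wy":0,"wz":0},{"dx":1.4,"dy":4.0,"dz":0,"wx":0,"wy":0,"wz":0},{"dx":1.4,"dy":4.0,"dz":0,"wx":0,"wy":0,"wz":0},{"dx":1.4,"dy":4.0,"dz":0,"wx":0,"wy":0,"wz":0},{"dx":1.4,"dy":4.0,"dz":0,"wx":0,"wy":0,"wz":0},{"dx":0.6,"dy":2.05,"dz":0,"wx":0,"wy":0,"wz":-3.5},{"dx":0,"dy":0,"dz":0,"wx":0,"wy":0,"wz":-7},{"dx":0,"dy":0,"dz":0,"wx":0,"wy":0,"wz":-3.5},{"dx":0,"dy":0,"dz":0,"wx":0,"wy":0,"wz":0}]'
python3 tool.py .546 -.0195 .133 .175
python3 -c "
from h import *
im=snap('side')[160:320,200:380]
a=cv2.resize(im,None,fx=2.2,fy=2.2,interpolation=2);b=snap('wrist');b=cv2.resize(b,(400,300))
c=np.zeros((352,800,3),np.uint8);c[:,:396]=a;c[:300,400:]=b;cv2.imwrite('pics/c2.png',c[:,:,::-1])"
```

```text
t: 5.58
tcp_pos: [0.5454, -0.0192, 0.1806]
tool_rot: [0.996, 0.087, -0.002, -0.001]
force: [0.5, -0.3, -4.3]
finger_gap: 0.361
gripper_force: 61.0
t 5.575 tcp [ 0.5454 -0.0192  0.1806] yaw 0.17343737632338277
shift cm [0.0673 0.0447 4.76  ] turn [-0.0947  0.2127 -0.0897]
```

View pics/c2.png

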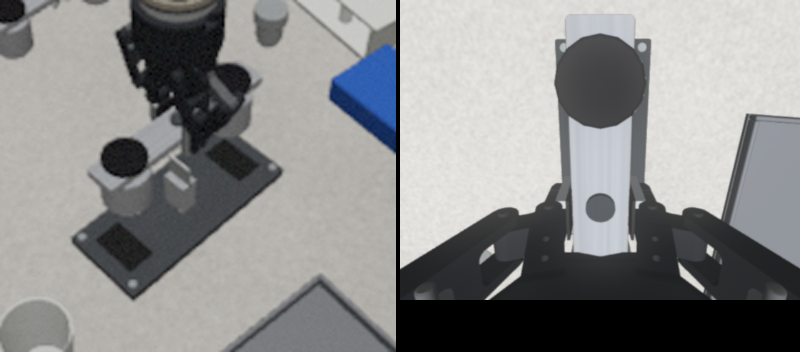

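The rotor is held level above the stand and lined up with the plate. The middle dot shows at about (280,291) in wrist pixels, and I'll check it against the TCP.

```bash
python3 - <<'E'
from h import *
W=eyes.camera_params('wrist');s=sense();Rt=R.from_quat(s['tool_rot']).as_matrix()
print('dot in tool',Rt.T@(w(W,280,291,s['tcp_pos'][2]-.047)-s['tcp_pos']))
E
python3 -m inch '[{"dx":0.07,"dy":0.04,"dz":2,"wx":0,"wy":0.2,"wz":0},{"dx":0,"dy":0,"dz":1.2,"wx":0,"wy":0,"wz":0},{"dx":0,"dy":0,"dz":0.6,"wx":0,"wy":0,"wz":0},{"dx":0,"dy":0,"dz":0.3,"wx":0,"wy":0,"wz":0},{"dx":0,"dy":0,"dz":0,"wx":0,"wy":0,"wz":0}]'
```

```text
dot in tool [-0.00146737 -0.00120957  0.04700498]
t: 6.3
tcp_pos: [0.5475, -0.0196, 0.1415]
tool_rot: [0.996, 0.087, 0.002, -0.0]
force: [-0.4, 0.8, -5.4]
finger_gap: 0.357
gripper_force: 61.0
```

```bash

python3 -m inch '[{"dx":0,"dy":0,"dz":0.3,"wx":0,"wy":0,"wz":0},{"dx":0,"dy":0,"dz":0.25,"wx":0,"wy":0,"wz":0},{"dx":0,"dy":0,"dz":0.15,"wx":0,"wy":0,"wz":0},{"dx":0,"dy":0,"dz":0.0,"wx":0,"wy":0,"wz":0},{"dx":0,"dy":0,"dz":0,"wx":0,"wy":0,"wz":0}]'
```

```text
t: 6.92
tcp_pos: [0.5464, -0.0198, 0.1363]
tool_rot: [0.996, 0.088, 0.001, 0.0]
force: [-6.5, -1.9, 8.9]
finger_gap: 0.363
gripper_force: 62.9
```

```bash

python3 -m inch '[{"dx":0,"dy":0,"dz":0,"wx":0,"wy":0,"wz":0},{"dx":0,"dy":0,"dz":0,"wx":0,"wy":0,"wz":0}]' 0.65
python3 -m inch '[{"dx":0,"dy":0,"dz":0,"wx":0,"wy":0,"wz":0},{"dx":0,"dy":0,"dz":-3,"wx":0,"wy":0,"wz":0},{"dx":0,"dy":0,"dz":-4,"wx":0,"wy":0,"wz":0},{"dx":0,"dy":0,"dz":-3,"wx":0,"wy":0,"wz":0},{"dx":0,"dy":0,"dz":0,"wx":0,"wy":0,"wz":0},{"dx":0,"dy":0,"dz":0,"wx":0,"wy":0,"wz":0},{"dx":0,"dy":0,"dz":0,"wx":0,"wy":0,"wz":0}]' 1
python3 -c "
from h import *
im=snap('side')[160:320,200:380]
a=cv2.resize(im,None,fx=2.2,fy=2.2,interpolation=2);b=snap('wrist');b=cv2.resize(b,(400,300))
c=np.zeros((352,800,3),np.uint8);c[:,:396]=a;c[:300,400:]=b;cv2.imwrite('pics/c3.png',c[:,:,::-1])"
```

```text
t: 7.18
tcp_pos: [0.5482, -0.0197, 0.135]
tool_rot: [0.996, 0.087, 0.003, 0.0]
force: [0.6, 0.2, -0.1]
finger_gap: 0.655
gripper_force: 0.0
t: 8.05
tcp_pos: [0.5463, -0.0195, 0.233]
tool_rot: [0.996, 0.087, 0.0, -0.001]
force: [0.2, -0.3, 0.1]
finger_gap: 1.0
gripper_force: 0.0
```

View pics/c3.png

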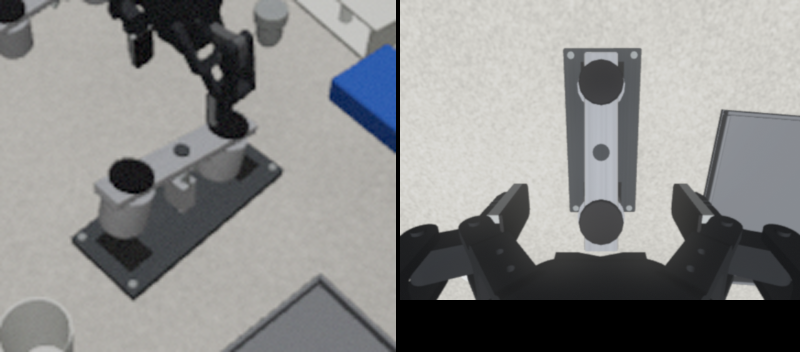

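The rotor stands on the edge with side-view caps at about (259.5,240) and (304.5,216). I'll compare these with the predicted positions for each tilt.

```bash
cat > tilt.py <<'E'
from h import *
from scipy.optimize import least_squares
def tilt(name,near,far,dot=None):
    """fit tilt (+ = far end up) from cap top pixels"""
    p=eyes.camera_params(name)
    def pts(t,dx=0,dy=0):
        Q=R.from_euler('z',.175)*R.from_euler('y',-t)
        return Q.apply([[-.065,0,.019],[.065,0,.019],[0,0,.012]])+[.546+dx,-.0195+dy,.075]
    obs=np.array([near,far]+([dot] if dot else []))
    f=lambda v:np.r_[(px(p,pts(*v))[:len(obs)]-obs).ravel()]
    r=least_squares(f,[0,0,0],x_scale=[.1,.01,.01]);print(name,'tilt,dx,dy',r.x,'res',r.fun)
    return r.x
if __name__=='__main__':
    tilt('side',(259.5,240),(304.5,216.4),(282.5,228)); tilt('wrist',(281.4,311),(281.4,114.8),(281,213))
E
python3 tilt.py
```

```text
side tilt,dx,dy [-2.48672033e-01  2.28757234e-04 -3.27737549e-03] res [ 0.45738872 -0.5418014  -0.46788612 -0.88090485 -0.03433903  1.44714138]
wrist tilt,dx,dy [-2.19375352e-01 -1.41632219e-03  2.04183162e-04] res [-0.12270534  0.32762769 -0.12421459 -0.60380828  0.25463336  0.376712  ]
```

Both views agree that R3 dips by about 0.25 rad at the far end, so it is a reject. I'll grip it with the tool tilted to match.

```bash
cat > tool.py <<'E'
from h import *
import sys
np.set_printoptions(precision=3,suppress=True)
def cmd(x,y,h,yaw,dip=0,ap=None):
    """x,y,h: notch apex target; tcp .059 above it along the bar normal. Prints the turn, then the shift (cm) in the turned axes"""
    s=sense();Rt=R.from_quat(s['tool_rot'])
    B=R.from_euler('z',yaw)*R.from_euler('y',dip)
    G=R.from_matrix(B.as_matrix()@np.diag([1,-1,-1]))
    T=np.array([x,y,h])+B.apply([0,0,.059])
    print('t',s['t'],'tcp',s['tcp_pos'],'-> ',T)
    print('turn first',np.degrees((Rt.inv()*G).as_rotvec()),'then shift',G.inv().apply(T-s['tcp_pos'])*100,'(or unturned shift)',Rt.inv().apply(T-s['tcp_pos'])*100)
if __name__=='__main__': cmd(*map(float,sys.argv[1:]))
E
python3 tool.py .546 -.0195 .075 .175 .24
```

```text
t 8.15 tcp [ 0.547 -0.02   0.233] ->  [ 0.56  -0.017  0.132]
turn first [ -0.061 -13.82   -0.023] then shift [ 3.71  -0.013  9.478] (or unturned shift) [ 1.339 -0.004 10.09 ]
```

```bash

python3 -m inch '[{"dx":0,"dy":0,"dz":0,"wx":0,"wy":-6.9,"wz":0},{"dx":1.2,"dy":0,"dz":0,"wx":0,"wy":-6.9,"wz":0},{"dx":2.5,"dy":0,"dz":1.5,"wx":0,"wy":0,"wz":0},{"dx":0,"dy":0,"dz":3.5,"wx":0,"wy":0,"wz":0},{"dx":0,"dy":0,"dz":3,"wx":0,"wy":0,"wz":0},{"dx":0,"dy":0,"dz":1.45,"wx":0,"wy":0,"wz":0},{"dx":0,"dy":0,"dz":0,"wx":0,"wy":0,"wz":0},{"dx":0,"dy":0,"dz":0,"wx":0,"wy":0,"wz":0}]'
python3 tool.py .546 -.0195 .075 .175 .24
```

```text
t: 9.15
tcp_pos: [0.5618, -0.0174, 0.1361]
tool_rot: [0.989, 0.087, -0.117, 0.011]
force: [0.6, 0.8, 0.1]
finger_gap: 0.999
gripper_force: 0.0
t 9.15 tcp [ 0.562 -0.017  0.136] ->  [ 0.56  -0.017  0.132]
turn first [ 0.039 -0.268 -0.037] then shift [-0.092 -0.065  0.413] (or unturned shift) [-0.094 -0.065  0.413]
```

```bash

python3 -m inch '[{"dx":-0.1,"dy":-0.05,"dz":0.35,"wx":0,"wy":0,"wz":0},{"dx":0,"dy":0,"dz":0,"wx":0,"wy":0,"wz":0},{"dx":0,"dy":0,"dz":0,"wx":0,"wy":0,"wz":0},{"dx":0,"dy":0,"dz":0,"wx":0,"wy":0,"wz":0},{"dx":0,"dy":0,"dz":0,"wx":0,"wy":0,"wz":0},{"dx":0,"dy":0,"dz":0,"wx":0,"wy":0,"wz":0}]' 0 60
python3 -m inch '[{"dx":0.3,"dy":0,"dz":-1.2,"wx":0,"wy":0,"wz":0},{"dx":0.7,"dy":0,"dz":-2.9,"wx":0,"wy":0,"wz":0},{"dx":0.7,"dy":0,"dz":-2.9,"wx":0,"wy":0,"wz":0},{"dx":0,"dy":0,"dz":0,"wx":0,"wy":7,"wz":0},{"dx":0,"dy":0,"dz":0,"wx":0,"wy":7,"wz":0},{"dx":0,"dy":0,"dz":0,"wx":0,"wy":0,"wz":0}]'
python3 - <<'E'
from h import *
from tool import cmd
p={'fx':333.9067,'fy':333.9067,'cx':280.308,'cy':205.4228,'rvec':[-2.874041,-5.984e-4,2.0723e-3],'tvec':[-.6227997,-.03377826,.37941732]}
print('tray corner w0',w(p,267,306,.018),w(p,272,357,.018))
cmd(.495,-.272,.12,.09)
E
```

```text
t: 9.9
tcp_pos: [0.5593, -0.0172, 0.1328]
tool_rot: [0.989, 0.087, -0.118, 0.011]
force: [-0.6, -0.3, 5.3]
finger_gap: 0.359
gripper_force: 59.9
t: 10.65
tcp_pos: [0.5893, -0.011, 0.1956]
tool_rot: [0.996, 0.087, 0.001, -0.001]
force: [-0.6, 0.1, -5.1]
finger_gap: 0.363
gripper_force: 60.2
tray corner w0 [ 0.607 -0.155  0.018] [ 0.612 -0.228  0.018]
t 10.65 tcp [ 0.589 -0.011  0.196] ->  [ 0.495 -0.272  0.179]
turn first [-0.107 -0.117  4.808] then shift [-11.738  25.147   1.662] (or unturned shift) [-13.808  24.077   1.59 ]
```

```bash

python3 -m inch '[{"dx":-0.5,"dy":2,"dz":0,"wx":0,"wy":0,"wz":0},{"dx":-1.0,"dy":4.0,"dz":0,"wx":0,"wy":0,"wz":0},{"dx":-2,"dy":4.0,"dz":0,"wx":0,"wy":0,"wz":0},{"dx":-3,"dy":4.0,"dz":0,"wx":0,"wy":0,"wz":0},{"dx":-3,"dy":4.0,"dz":0,"wx":0,"wy":0,"wz":0},{"dx":-3,"dy":4,"dz":0,"wx":0,"wy":0,"wz":0},{"dx":-1.3,"dy":2.1,"dz":0,"wx":0,"wy":0,"wz":0},{"dx":0,"dy":0,"dz":0,"wx":0,"wy":0,"wz":4.8},{"dx":0,"dy":0,"dz":0,"wx":0,"wy":0,"wz":0},{"dx":0,"dy":0,"dz":0,"wx":0,"wy":0,"wz":0}]'
python3 -c "
from h import *
im=snap('side')[250:420,210:440]
a=cv2.resize(im,(391,289),interpolation=2);b=snap('wrist');b=cv2.resize(b,(400,300))
c=np.zeros((300,800,3),np.uint8);c[:289,:391]=a;c[:300,400:]=b;cv2.imwrite('pics/c4.png',c[:,:,::-1])"
```

```text
t: 11.9
tcp_pos: [0.4975, -0.2729, 0.1949]
tool_rot: [0.999, 0.046, 0.003, -0.001]
force: [0.4, 0.3, -4.7]
finger_gap: 0.364
gripper_force: 60.5
```

View pics/c4.png

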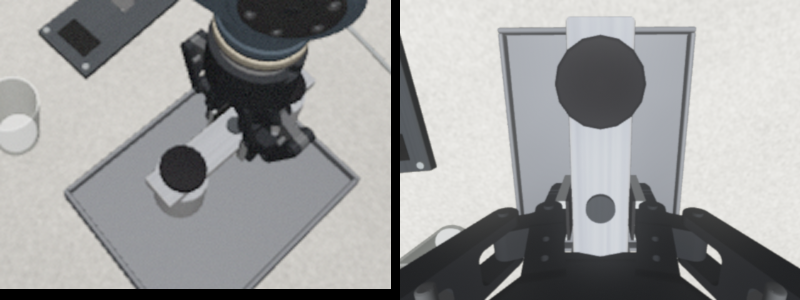

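The tray's far corners are at about (140,42) and (412,42) in wrist pixels, and its near rim shows at v≈343.

```bash
python3 - <<'E'
from h import *
from tool import cmd
W=eyes.camera_params('wrist')
A=w(W,140,42,.018);B=w(W,411.6,42,.018);C=w(W,227,345,.018);d=A-B
yaw=np.arctan2(d[1],d[0])-np.pi/2;u=np.array([np.cos(yaw),np.sin(yaw)])
c=(A+B)[:2]/2-.125*u;print(A,B,np.linalg.norm(d),yaw,'centre',c,'len',((A+B)[:2]/2-C[:2])@u)
n=np.array([-u[1],u[0]])
for k in(1,-1):
    q=c+k*.043*n;print(k,q)
    cmd(*q,.005+.044,yaw)
E
```

```text
[ 0.602 -0.166  0.018] [ 0.619 -0.35   0.018] 0.1848394848569565 0.09237200064910467 centre [ 0.486 -0.269] len 0.24026752226270762
1 [ 0.482 -0.226]
t 12.0 tcp [ 0.498 -0.272  0.195] ->  [ 0.482 -0.226  0.108]
turn first [-0.042 -0.373 -0.007] then shift [-1.103 -4.72   8.706] (or unturned shift) [-1.16  -4.714  8.702]
-1 [ 0.49  -0.312]
t 12.0 tcp [ 0.498 -0.272  0.195] ->  [ 0.49  -0.312  0.108]
turn first [-0.042 -0.373 -0.007] then shift [-1.103  3.88   8.706] (or unturned shift) [-1.159  3.886  8.696]
```

```bash

python3 -m inch '[{"dx":-1.1,"dy":3.9,"dz":0,"wx":0,"wy":-0.3,"wz":0},{"dx":0,"dy":0,"dz":2.5,"wx":0,"wy":0,"wz":0},{"dx":0,"dy":0,"dz":3,"wx":0,"wy":0,"wz":0},{"dx":0,"dy":0,"dz":1.5,"wx":0,"wy":0,"wz":0},{"dx":0,"dy":0,"dz":0.7,"wx":0,"wy":0,"wz":0},{"dx":0,"dy":0,"dz":0.4,"wx":0,"wy":0,"wz":0},{"dx":0,"dy":0,"dz":0.2,"wx":0,"wy":0,"wz":0},{"dx":0,"dy":0,"dz":0,"wx":0,"wy":0,"wz":0}]'
python3 -m inch '[{"dx":0,"dy":0,"dz":0.2,"wx":0,"wy":0,"wz":0},{"dx":0,"dy":0,"dz":0.15,"wx":0,"wy":0,"wz":0},{"dx":0,"dy":0,"dz":0,"wx":0,"wy":0,"wz":0}]'
```

```text
t: 13.0
tcp_pos: [0.4904, -0.3126, 0.1126]
tool_rot: [0.999, 0.045, 0.001, 0.0]
force: [-0.3, 0.0, -4.9]
finger_gap: 0.359
gripper_force: 61.0
t: 13.38
tcp_pos: [0.4901, -0.3125, 0.1089]
tool_rot: [0.999, 0.045, 0.001, -0.0]
force: [-1.5, -0.3, -2.6]
finger_gap: 0.363
gripper_force: 61.5
```

```bash

python3 -m inch '[{"dx":0,"dy":0,"dz":0.15,"wx":0,"wy":0,"wz":0},{"dx":0,"dy":0,"dz":0,"wx":0,"wy":0,"wz":0}]'
python3 -m inch '[{"dx":0,"dy":0,"dz":0,"wx":0,"wy":0,"wz":0},{"dx":0,"dy":0,"dz":0,"wx":0,"wy":0,"wz":0},{"dx":0,"dy":0,"dz":-2,"wx":0,"wy":0,"wz":0},{"dx":0,"dy":0,"dz":-5,"wx":0,"wy":0,"wz":0},{"dx":0,"dy":0,"dz":-5,"wx":0,"wy":0,"wz":0}]' 0.85
python3 tool.py .578 .2905 .161 .189
```

```text
t: 13.62
tcp_pos: [0.4898, -0.3125, 0.1081]
tool_rot: [0.999, 0.045, 0.001, -0.0]
force: [-4.5, -0.2, 5.8]
finger_gap: 0.363
gripper_force: 62.4
t: 14.25
tcp_pos: [0.49, -0.3124, 0.2279]
tool_rot: [0.999, 0.045, 0.001, -0.001]
force: [0.4, -0.2, -0.3]
finger_gap: 0.853
gripper_force: 0.0
t 14.25 tcp [ 0.49  -0.312  0.228] ->  [0.578 0.29  0.22 ]
turn first [-0.066 -0.084 -5.628] then shift [ 19.966 -57.56    0.793] (or unturned shift) [ 14.224 -59.24    0.886]
```

```bash

python3 -m inch '[{"dx":0.6,"dy":-2.5,"dz":0,"wx":0,"wy":0,"wz":0},{"dx":1.2,"dy":-5,"dz":0,"wx":0,"wy":0,"wz":0},{"dx":1.2,"dy":-5,"dz":0,"wx":0,"wy":0,"wz":0},{"dx":1.2,"dy":-5,"dz":0,"wx":0,"wy":0,"wz":0},{"dx":1.2,"dy":-5,"dz":0,"wx":0,"wy":0,"wz":0},{"dx":1.2,"dy":-5,"dz":0,"wx":0,"wy":0,"wz":0},{"dx":1.2,"dy":-5,"dz":0,"wx":0,"wy":0,"wz":0},{"dx":1.2,"dy":-5,"dz":0,"wx":0,"wy":0,"wz":0},{"dx":1.2,"dy":-5,"dz":0,"wx":0,"wy":0,"wz":0},{"dx":1.2,"dy":-5,"dz":0,"wx":0,"wy":0,"wz":0}]' 1
python3 -m inch '[{"dx":1.2,"dy":-5,"dz":0,"wx":0,"wy":0,"wz":0},{"dx":1.2,"dy":-5,"dz":0,"wx":0,"wy":0,"wz":0},{"dx":0.4,"dy":-1.8,"dz":0,"wx":0,"wy":0,"wz":-2.8},{"dx":0,"dy":0,"dz":0,"wx":0,"wy":0,"wz":-2.8},{"dx":0,"dy":0,"dz":0,"wx":0,"wy":0,"wz":0},{"dx":0,"dy":0,"dz":0,"wx":0,"wy":0,"wz":0}]'
python3 tool.py .578 .2905 .044 .189
python3 - <<'E'
from h import *
b=snap('wrist','w5.png')
g=cv2.cvtColor(b,cv2.COLOR_RGB2GRAY)
c=cv2.HoughCircles(cv2.medianBlur(g,5),cv2.HOUGH_GRADIENT,1,40,param1=80,param2=18,minRadius=8,maxRadius=45)
print(c)
E
```

```text
t: 15.5
tcp_pos: [0.5608, 0.1728, 0.2276]
tool_rot: [0.999, 0.045, 0.001, -0.0]
force: [0.3, -0.3, 0.4]
finger_gap: 1.0
gripper_force: 0.0
t: 16.25
tcp_pos: [0.5776, 0.2902, 0.2276]
tool_rot: [0.996, 0.093, 0.001, -0.0]
force: [-0.1, -0.7, -0.3]
finger_gap: 0.995
gripper_force: 0.0
t 16.25 tcp [0.578 0.29  0.228] ->  [0.578 0.29  0.103]
turn first [-0.011 -0.075 -0.1  ] then shift [ 0.045 -0.025 12.461] (or unturned shift) [ 0.029 -0.022 12.461]
[[[278.5 113.5  30.3]
  [280.5 285.5  25.4]
  [134.5 228.5  26.6]
  [279.5 204.5  11. ]
  [154.5 293.5  27. ]
  [408.5 295.5  28.8]]]
```

View pics/w5.png

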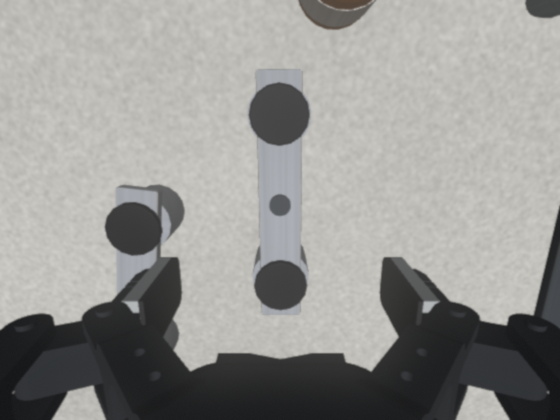

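Circle detection puts R2's caps at (279,114) and (280.5,285) with the dot at (279.5,204.5). R1's far cap is at (134,228).

```bash
python3 - <<'E'
from h import *
from tool import cmd
W=eyes.camera_params('wrist')
A=w(W,279,114,.063);B=w(W,280.5,285.5,.063);d=A-B
y=np.arctan2(d[1],d[0]);m=w(W,279.5,204.5,.056)
print((A+B)/2,np.linalg.norm(d),y,m,'R1 far cap',w(W,134.5,228.5,.063))
cmd(*((A+B)/2+m)[:2]/2,.044,y)
E
```

```text
[0.579 0.292 0.063] 0.12938799543391757 0.19544084126646216 [0.578 0.292 0.056] R1 far cap [0.541 0.395 0.063]
t 16.3 tcp [0.578 0.29  0.228] ->  [0.578 0.292 0.103]
turn first [-0.015 -0.084 -0.474] then shift [ 0.075 -0.161 12.467] (or unturned shift) [ 0.055 -0.158 12.467]
```

```bash

python3 -m inch '[{"dx":0.07,"dy":-0.16,"dz":2.5,"wx":0,"wy":0,"wz":-0.5},{"dx":0,"dy":0,"dz":4.5,"wx":0,"wy":0,"wz":0},{"dx":0,"dy":0,"dz":3,"wx":0,"wy":0,"wz":0},{"dx":0,"dy":0,"dz":1.7,"wx":0,"wy":0,"wz":0},{"dx":0,"dy":0,"dz":0.75,"wx":0,"wy":0,"wz":0},{"dx":0,"dy":0,"dz":0,"wx":0,"wy":0,"wz":0}]' 0.75
python3 -m inch '[{"dx":0,"dy":0,"dz":0,"wx":0,"wy":0,"wz":0},{"dx":0,"dy":0,"dz":0,"wx":0,"wy":0,"wz":0},{"dx":0,"dy":0,"dz":0,"wx":0,"wy":0,"wz":0},{"dx":0,"dy":0,"dz":0,"wx":0,"wy":0,"wz":0},{"dx":0,"dy":0,"dz":0,"wx":0,"wy":0,"wz":0}]' 0 60
python3 -m inch '[{"dx":0,"dy":0,"dz":-1.5,"wx":0,"wy":0,"wz":0},{"dx":0,"dy":0,"dz":-3.5,"wx":0,"wy":0,"wz":0},{"dx":0,"dy":0,"dz":-3.5,"wx":0,"wy":0,"wz":0},{"dx":0,"dy":0,"dz":0,"wx":0,"wy":0,"wz":0}]'
python3 tool.py .546 -.0195 .128 .175
```

```text
t: 17.05
tcp_pos: [0.5786, 0.2927, 0.1035]
tool_rot: [0.995, 0.098, 0.001, -0.0]
force: [-0.4, 0.3, -0.2]
finger_gap: 0.752
gripper_force: 0.0
t: 17.68
tcp_pos: [0.5789, 0.2927, 0.1046]
tool_rot: [0.995, 0.098, 0.002, -0.0]
force: [-0.6, -2.8, 6.2]
finger_gap: 0.363
gripper_force: 59.2
t: 18.18
tcp_pos: [0.5795, 0.2935, 0.191]
tool_rot: [0.995, 0.099, 0.004, -0.001]
force: [0.2, -0.6, -4.9]
finger_gap: 0.364
gripper_force: 60.0
t 18.175 tcp [0.579 0.293 0.191] ->  [ 0.546 -0.019  0.187]
turn first [-0.086 -0.476  1.283] then shift [-8.744 30.238  0.403] (or unturned shift) [-9.422 30.035  0.282]
```

```bash

python3 -m inch '[{"dx":-0.7,"dy":2,"dz":0,"wx":0,"wy":0,"wz":0},{"dx":-1.4,"dy":4.6,"dz":0,"wx":0,"wy":0,"wz":0},{"dx":-1.4,"dy":4.6,"dz":0,"wx":0,"wy":0,"wz":0},{"dx":-1.4,"dy":4.6,"dz":0,"wx":0,"wy":0,"wz":0},{"dx":-1.4,"dy":4.6,"dz":0,"wx":0,"wy":0,"wz":0},{"dx":-1.4,"dy":4.6,"dz":0,"wx":0,"wy":0,"wz":0},{"dx":-1.2,"dy":3.5,"dz":0,"wx":0,"wy":0,"wz":0},{"dx":-0.5,"dy":1.5,"dz":0,"wx":0,"wy":-0.4,"wz":1.3},{"dx":0,"dy":0,"dz":0,"wx":0,"wy":0,"wz":0},{"dx":0,"dy":0,"dz":0,"wx":0,"wy":0,"wz":0}]'
python3 tool.py .546 -.0195 .075 .175
python3 - <<'E'
from h import *
W=eyes.camera_params('wrist');s=sense()
b=snap('wrist','w6.png');g=cv2.medianBlur(cv2.cvtColor(b,cv2.COLOR_RGB2GRAY),5)
c=cv2.HoughCircles(g[250:330,230:330],cv2.HOUGH_GRADIENT,1,40,param1=80,param2=15,minRadius=10,maxRadius=30);print(c)
Rt=R.from_quat(s['tool_rot']).as_matrix()
if c is not None:
  u,v,_=c[0][0];print('dot in tool',Rt.T@(w(W,u+230,v+250,s['tcp_pos'][2]-.048)-s['tcp_pos']))
E
```

```text
t: 19.42
tcp_pos: [0.5442, -0.0189, 0.1874]
tool_rot: [0.996, 0.087, -0.003, -0.0]
force: [-0.7, 0.8, -4.0]
finger_gap: 0.363
gripper_force: 60.3
t 19.425 tcp [ 0.544 -0.019  0.187] ->  [ 0.546 -0.019  0.134]
turn first [-0.081  0.362  0.01 ] then shift [0.165 0.087 5.337] (or unturned shift) [0.198 0.095 5.336]
[[[50.5 41.5 20.5]]]
dot in tool [-0.00227392 -0.00100573  0.04801681]
```

```bash

python3 -m inch '[{"dx":0.35,"dy":0.1,"dz":1.5,"wx":0,"wy":0,"wz":0},{"dx":0,"dy":0,"dz":1.7,"wx":0,"wy":0,"wz":0},{"dx":0,"dy":0,"dz":1,"wx":0,"wy":0,"wz":0},{"dx":0,"dy":0,"dz":0.4,"wx":0,"wy":0,"wz":0},{"dx":0,"dy":0,"dz":0.3,"wx":0,"wy":0,"wz":0},{"dx":0,"dy":0,"dz":0.2,"wx":0,"wy":0,"wz":0},{"dx":0,"dy":0,"dz":0,"wx":0,"wy":0,"wz":0},{"dx":0,"dy":0,"dz":0,"wx":0,"wy":0,"wz":0}]'
```

```text
t: 20.48
tcp_pos: [0.5477, -0.0203, 0.1372]
tool_rot: [0.996, 0.087, -0.003, 0.0]
force: [-1.8, -1.1, -2.2]
finger_gap: 0.363
gripper_force: 60.5
```

```bash

python3 -m inch '[{"dx":0,"dy":0,"dz":0.2,"wx":0,"wy":0,"wz":0},{"dx":0,"dy":0,"dz":0,"wx":0,"wy":0,"wz":0}]'
python3 -m inch '[{"dx":0,"dy":0,"dz":0,"wx":0,"wy":0,"wz":0},{"dx":0,"dy":0,"dz":0,"wx":0,"wy":0,"wz":0},{"dx":0,"dy":0,"dz":0,"wx":0,"wy":0,"wz":0}]' 0.65
python3 -m inch '[{"dx":0,"dy":0,"dz":-3,"wx":0,"wy":0,"wz":0},{"dx":0,"dy":0,"dz":-4,"wx":0,"wy":0,"wz":0},{"dx":0,"dy":0,"dz":-3,"wx":0,"wy":0,"wz":0},{"dx":0,"dy":0,"dz":0,"wx":0,"wy":0,"wz":0},{"dx":0,"dy":0,"dz":0,"wx":0,"wy":0,"wz":0},{"dx":0,"dy":0,"dz":0,"wx":0,"wy":0,"wz":0},{"dx":0,"dy":0,"dz":0,"wx":0,"wy":0,"wz":0}]' 1
cat > look.py <<'E'
from tilt import *
np.set_printoptions(precision=3,suppress=True)
b=snap('wrist');g=cv2.medianBlur(cv2.cvtColor(b,cv2.COLOR_RGB2GRAY),5)
c=cv2.HoughCircles(g[60:350,220:340],cv2.HOUGH_GRADIENT,1,50,param1=80,param2=18,minRadius=8,maxRadius=45)[0]
c[:,:2]+=[220,60];c=c[np.argsort(c[:,1])];print(c)
if len(c)==3: tilt('wrist',c[2,:2],c[0,:2],c[1,:2])
E
python3 look.py
```

```text
t: 20.72
tcp_pos: [0.5472, -0.0204, 0.1362]
tool_rot: [0.996, 0.087, -0.003, 0.0]
force: [-4.7, -1.2, 7.8]
finger_gap: 0.367
gripper_force: 61.7
t: 21.1
tcp_pos: [0.5486, -0.0204, 0.135]
tool_rot: [0.996, 0.087, -0.002, 0.0]
force: [-0.2, -0.4, -0.2]
finger_gap: 0.649
gripper_force: 0.0
t: 21.98
tcp_pos: [0.5481, -0.0202, 0.2337]
tool_rot: [0.996, 0.087, -0.004, -0.0]
force: [0.1, -0.2, 0.5]
finger_gap: 0.999
gripper_force: 0.0
[[280.5 118.5  33.3]
 [280.5 217.5  11.6]
 [281.5 305.5  27.1]]Traceback (most recent call last):
  File "look.py", line 6, in <module>
    if len(c)==3: tilt('wrist',c[2,:2],c[0,:2],c[1,:2])
                  ~~~~^^^^^^^^^^^^^^^^^^^^^^^^^^^^^^^^^
  File "tilt.py", line 9, in tilt
    obs=np.array([near,far]+([dot] if dot else []))
                                      ^^^
ValueError: The truth value of an array with more than one element is ambiguous. Use a.any() or a.all()
```

```bash
sed -i 's/if dot else/if dot is not None else/' tilt.py; python3 -m inch '[{"dx":0,"dy":0,"dz":0,"wx":0,"wy":0,"wz":0},{"dx":0,"dy":0,"dz":0,"wx":0,"wy":0,"wz":0},{"dx":0,"dy":0,"dz":0,"wx":0,"wy":0,"wz":0},{"dx":0,"dy":0,"dz":0,"wx":0,"wy":0,"wz":0},{"dx":0,"dy":0,"dz":0,"wx":0,"wy":0,"wz":0},{"dx":0,"dy":0,"dz":0,"wx":0,"wy":0,"wz":0},{"dx":0,"dy":0,"dz":0,"wx":0,"wy":0,"wz":0},{"dx":0,"dy":0,"dz":0,"wx":0,"wy":0,"wz":0}]'; python3 look.py; python3 -c "
from h import *
im=snap('side')[160:320,200:380]
cv2.imwrite('pics/c6.png',cv2.resize(im,None,fx=3,fy=3,interpolation=2)[:,:,::-1])"
```

```text
t: 23.02
tcp_pos: [0.5485, -0.0203, 0.2349]
tool_rot: [0.996, 0.087, -0.003, 0.0]
force: [-0.1, -0.5, 0.1]
finger_gap: 1.003
gripper_force: 0.0
[[278.5 118.5  35.1]
 [280.5 219.5  11.3]
 [280.5 306.5  27.7]]
wrist tilt,dx,dy [-0.004 -0.001  0.   ] res [-0.665  0.431  1.204  1.346 -0.709 -2.009]
```

View pics/c6.png

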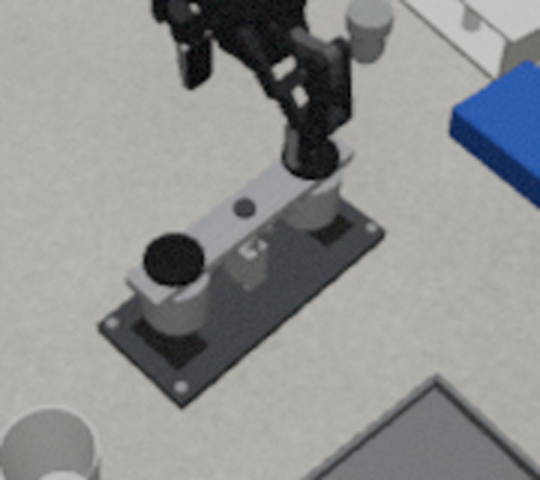

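R2 stays level (tilt about 0.00 rad 2 s after release), so it is the balanced one and stays. R1 is then the other off-balance rotor.

```bash
python3 tool.py .475 .39 .17 .08
```

```text
t 23.125 tcp [ 0.549 -0.02   0.235] ->  [0.475 0.39  0.229]
turn first [-0.008  0.303  5.417] then shift [ -4.048 -41.48    0.587] (or unturned shift) [ -0.111 -41.676   0.604]
```

```bash

python3 -m inch '[{"dx":0,"dy":-2.5,"dz":0,"wx":0,"wy":0.3,"wz":0},{"dx":0,"dy":-5,"dz":0,"wx":0,"wy":0,"wz":0},{"dx":0,"dy":-5,"dz":0,"wx":0,"wy":0,"wz":0},{"dx":0,"dy":-5,"dz":0,"wx":0,"wy":0,"wz":0},{"dx":0,"dy":-5,"dz":0,"wx":0,"wy":0,"wz":0},{"dx":0,"dy":-5,"dz":0,"wx":0,"wy":0,"wz":0},{"dx":0,"dy":-5,"dz":0,"wx":0,"wy":0,"wz":0},{"dx":0,"dy":-5,"dz":0,"wx":0,"wy":0,"wz":0},{"dx":-0.1,"dy":-4.2,"dz":0,"wx":0,"wy":0,"wz":2.7},{"dx":0,"dy":0,"dz":0,"wx":0,"wy":0,"wz":2.7}]'
python3 -m inch '[{"dx":0,"dy":0,"dz":0,"wx":0,"wy":0,"wz":0},{"dx":0,"dy":0,"dz":0,"wx":0,"wy":0,"wz":0}]'
cat > find.py <<'E'
from h import *
from tool import cmd
W=eyes.camera_params('wrist')
b=snap('wrist','w7.png');g=cv2.medianBlur(cv2.cvtColor(b,cv2.COLOR_RGB2GRAY),5)
c=cv2.HoughCircles(g[60:350,200:360],cv2.HOUGH_GRADIENT,1,50,param1=80,param2=18,minRadius=8,maxRadius=45)[0]
c[:,:2]+=[200,60];c=c[np.argsort(c[:,1])];print(c)
A=w(W,*c[0,:2],.063);m=w(W,*c[1,:2],.056);B=w(W,*c[2,:2],.063);d=A-B;y=np.arctan2(d[1],d[0])
print((A+B)/2,np.linalg.norm(d),y,m);cmd(*((A+B)/2+m)[:2]/2,.044,y)
E
python3 find.py
```

```text
t: 24.38
tcp_pos: [0.4741, 0.3934, 0.235]
tool_rot: [0.999, 0.042, 0.0, -0.001]
force: [0.1, -0.0, -0.4]
finger_gap: 0.999
gripper_force: 0.0
t: 24.62
tcp_pos: [0.4752, 0.3898, 0.2349]
tool_rot: [0.999, 0.04, -0.0, -0.0]
force: [-0.0, 0.2, -0.1]
finger_gap: 1.004
gripper_force: 0.0
[[279.5 114.5  29.5]
 [278.5 202.5  10.6]
 [277.5 280.5  24.3]]
[0.476 0.392 0.063] 0.12865771317173233 0.06743001845262284 [0.474 0.392 0.056]
t 24.675 tcp [0.475 0.39  0.235] ->  [0.475 0.392 0.103]
turn first [-0.012  0.016  0.711] then shift [ 0.    -0.252 13.199] (or unturned shift) [ 0.007 -0.249 13.199]
```

```bash

python3 -m inch '[{"dx":0,"dy":-0.25,"dz":2.5,"wx":0,"wy":0,"wz":0.7},{"dx":0,"dy":0,"dz":5,"wx":0,"wy":0,"wz":0},{"dx":0,"dy":0,"dz":3.2,"wx":0,"wy":0,"wz":0},{"dx":0,"dy":0,"dz":1.7,"wx":0,"wy":0,"wz":0},{"dx":0,"dy":0,"dz":0.75,"wx":0,"wy":0,"wz":0},{"dx":0,"dy":0,"dz":0,"wx":0,"wy":0,"wz":0}]' 0.9
python3 -m inch '[{"dx":0,"dy":0,"dz":0,"wx":0,"wy":0,"wz":0},{"dx":0,"dy":0,"dz":0,"wx":0,"wy":0,"wz":0},{"dx":0,"dy":0,"dz":0,"wx":0,"wy":0,"wz":0},{"dx":0,"dy":0,"dz":0,"wx":0,"wy":0,"wz":0},{"dx":0,"dy":0,"dz":0,"wx":0,"wy":0,"wz":0},{"dx":0,"dy":0,"dz":0,"wx":0,"wy":0,"wz":0}]' 0 60
python3 -m inch '[{"dx":0,"dy":0,"dz":-1.5,"wx":0,"wy":0,"wz":0},{"dx":0,"dy":0,"dz":-3.5,"wx":0,"wy":0,"wz":0},{"dx":0,"dy":0,"dz":-5,"wx":0,"wy":0,"wz":0},{"dx":0,"dy":0,"dz":-5,"wx":0,"wy":0,"wz":0},{"dx":0,"dy":0,"dz":-2,"wx":0,"wy":0,"wz":0},{"dx":0,"dy":0,"dz":0,"wx":0,"wy":0,"wz":0},{"dx":0,"dy":0,"dz":0,"wx":0,"wy":0,"wz":0}]'
python3 tool.py .482 -.226 .21 .092
```

```text
t: 25.42
tcp_pos: [0.4754, 0.3928, 0.104]
tool_rot: [0.999, 0.034, 0.0, -0.0]
force: [0.2, 0.7, -0.1]
finger_gap: 0.899
gripper_force: 0.0
t: 26.18
tcp_pos: [0.4753, 0.3927, 0.1047]
tool_rot: [0.999, 0.034, 0.001, -0.0]
force: [0.3, -2.2, 6.2]
finger_gap: 0.362
gripper_force: 59.1
t: 27.05
tcp_pos: [0.4739, 0.3922, 0.2721]
tool_rot: [0.999, 0.034, -0.002, 0.001]
force: [-0.1, 0.6, -4.8]
finger_gap: 0.361
gripper_force: 60.0
t 27.05 tcp [0.474 0.392 0.272] ->  [ 0.482 -0.226  0.269]
turn first [ 0.05   0.175 -1.369] then shift [-4.869 61.637  0.311] (or unturned shift) [-3.394 61.736  0.378]
```

```bash

python3 -m inch '[{"dx":-0.1,"dy":2.5,"dz":0,"wx":0,"wy":0,"wz":0},{"dx":-0.3,"dy":5,"dz":0,"wx":0,"wy":0,"wz":0},{"dx":-0.3,"dy":5,"dz":0,"wx":0,"wy":0,"wz":0},{"dx":-0.3,"dy":5,"dz":0,"wx":0,"wy":0,"wz":0},{"dx":-0.3,"dy":5,"dz":0,"wx":0,"wy":0,"wz":0},{"dx":-0.3,"dy":5,"dz":0,"wx":0,"wy":0,"wz":0},{"dx":-0.3,"dy":5,"dz":0,"wx":0,"wy":0,"wz":0},{"dx":-0.3,"dy":5,"dz":0,"wx":0,"wy":0,"wz":0},{"dx":-0.3,"dy":5,"dz":0,"wx":0,"wy":0,"wz":0},{"dx":-0.3,"dy":5,"dz":0,"wx":0,"wy":0,"wz":0}]'
python3 -m inch '[{"dx":-0.3,"dy":5,"dz":0,"wx":0,"wy":0,"wz":0},{"dx":-0.3,"dy":5,"dz":0,"wx":0,"wy":0,"wz":0},{"dx":0,"dy":3,"dz":0,"wx":0,"wy":0,"wz":0},{"dx":0,"dy":1.2,"dz":0,"wx":0,"wy":0.2,"wz":-1.4},{"dx":0,"dy":0,"dz":0,"wx":0,"wy":0,"wz":0},{"dx":0,"dy":0,"dz":0,"wx":0,"wy":0,"wz":0}]'
python3 tool.py .482 -.226 .049 .092
python3 -c "
from h import *
snap('wrist','w8.png')"
```

```text
t: 28.3
tcp_pos: [0.4784, -0.0844, 0.2718]
tool_rot: [0.999, 0.034, -0.002, -0.001]
force: [1.0, -0.4, -3.8]
finger_gap: 0.361
gripper_force: 60.2
t: 29.05
tcp_pos: [0.4823, -0.2241, 0.2722]
tool_rot: [0.999, 0.046, 0.001, -0.001]
force: [0.3, 0.9, -4.8]
finger_gap: 0.361
gripper_force: 60.3
t 29.05 tcp [ 0.482 -0.224  0.272] ->  [ 0.482 -0.226  0.108]
turn first [-0.164 -0.067  0.02 ] then shift [-0.046  0.189 16.418] (or unturned shift) [-0.065  0.236 16.418]
```

View pics/w8.png

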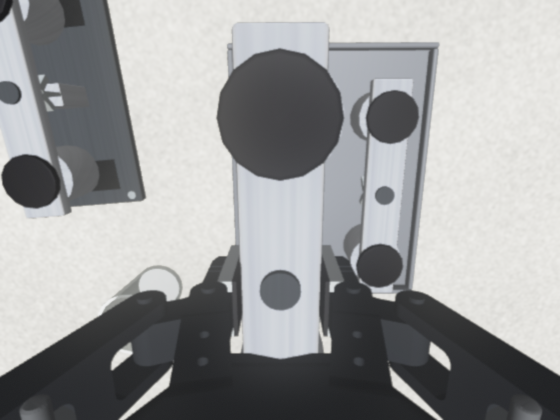

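```bash

python3 -m inch '[{"dx":-0.05,"dy":0.2,"dz":2.5,"wx":-0.1,"wy":0,"wz":0},{"dx":0,"dy":0,"dz":4.5,"wx":0,"wy":0,"wz":0},{"dx":0,"dy":0,"dz":4,"wx":0,"wy":0,"wz":0},{"dx":0,"dy":0,"dz":2.5,"wx":0,"wy":0,"wz":0},{"dx":0,"dy":0,"dz":1.3,"wx":0,"wy":0,"wz":0},{"dx":0,"dy":0,"dz":0.6,"wx":0,"wy":0,"wz":0},{"dx":0,"dy":0,"dz":0.3,"wx":0,"wy":0,"wz":0},{"dx":0,"dy":0,"dz":0.2,"wx":0,"wy":0,"wz":0},{"dx":0,"dy":0,"dz":0,"wx":0,"wy":0,"wz":0}]'
python3 -m inch '[{"dx":0,"dy":0,"dz":0.2,"wx":0,"wy":0,"wz":0},{"dx":0,"dy":0,"dz":0.1,"wx":0,"wy":0,"wz":0},{"dx":0,"dy":0,"dz":0,"wx":0,"wy":0,"wz":0}]'
```

```text
t: 30.22
tcp_pos: [0.4834, -0.2275, 0.1148]
tool_rot: [0.999, 0.046, 0.002, 0.001]
force: [-0.2, 0.5, -4.1]
finger_gap: 0.363
gripper_force: 60.3
t: 30.6
tcp_pos: [0.4832, -0.2273, 0.1112]
tool_rot: [0.999, 0.046, 0.002, 0.001]
force: [-0.9, -0.3, -4.2]
finger_gap: 0.365
gripper_force: 60.3
```

```bash

python3 -m inch '[{"dx":0,"dy":0,"dz":0.15,"wx":0,"wy":0,"wz":0},{"dx":0,"dy":0,"dz":0.1,"wx":0,"wy":0,"wz":0},{"dx":0,"dy":0,"dz":0,"wx":0,"wy":0,"wz":0}]'
```

```text
t: 30.98
tcp_pos: [0.4834, -0.2274, 0.1097]
tool_rot: [0.999, 0.046, 0.002, 0.001]
force: [0.0, -0.1, 5.3]
finger_gap: 0.36
gripper_force: 61.2
```

Contact with the tray floor, so release and lift.

```bash

python3 -m inch '[{"dx":0,"dy":0,"dz":0,"wx":0,"wy":0,"wz":0},{"dx":0,"dy":0,"dz":0,"wx":0,"wy":0,"wz":0},{"dx":0,"dy":0,"dz":-2,"wx":0,"wy":0,"wz":0},{"dx":0,"dy":0,"dz":-5,"wx":0,"wy":0,"wz":0},{"dx":0,"dy":0,"dz":-5,"wx":0,"wy":0,"wz":0},{"dx":0,"dy":0,"dz":-5,"wx":0,"wy":0,"wz":0},{"dx":0,"dy":0,"dz":0,"wx":0,"wy":0,"wz":0},{"dx":0,"dy":0,"dz":0,"wx":0,"wy":0,"wz":0}]' 0.8
python3 -c "
from h import *
a=snap('wrist');b=snap('scene');c=np.zeros((300,800,3),np.uint8);c[:,:400]=cv2.resize(a,(400,300));c[:,400:]=cv2.resize(b[110:350,40:360],(400,300))
cv2.imwrite('pics/c9.png',c[:,:,::-1])"
```

```text
t: 31.98
tcp_pos: [0.4822, -0.2268, 0.2784]
tool_rot: [0.999, 0.046, 0.001, 0.0]
force: [-0.2, 0.3, -0.1]
finger_gap: 0.801
gripper_force: 0.0
```

View pics/c9.png

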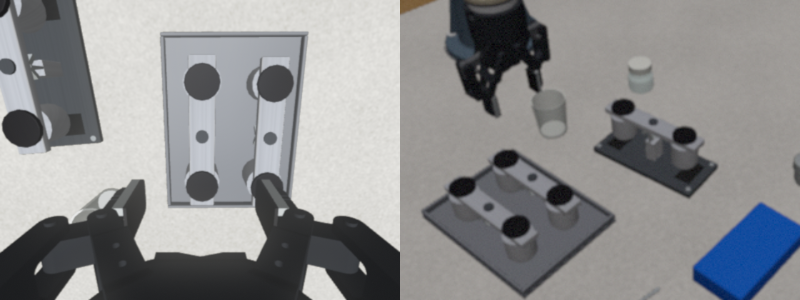

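Both rejects stand on the tray floor, and the balanced rotor hangs level on the edge. Handing in.

```bash
python3 -c "
from station import workorder
print(workorder.sign_off())"
```

```text
the job is handed in; nothing more can be done
None
```

The job is handed in at about 32 s: the balanced rotor hangs level on the knife edge and the other two stand on the tray floor, though I tried only two on the stand: one dipped, one stayed level, and the third I rejected by elimination.

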